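# Vent the blue vacuum filter station

## Robot

A 6-joint arm with a two-finger parallel gripper is mounted at the origin on the work surface. World frame = base frame: x ahead of the robot, y to its left, z up, the work surface at z = 0. Lengths are in m, angles in rad, forces in N, time in s.
With the tool pointing down it reaches from about 0.25 to 0.8 m from the base axis. Payload 8.5 kg.
Tool frame: the origin (TCP) lies midway between the tips of the shut fingers; the grasp point (between the pads) lies 19 mm behind it; x points along the fingers, y is the direction in which the jaws open and shut, and the axes are right-handed (so a half turn about x gives the same grasp; the last joint's range is limited). The gripper opens to 85 mm and grips with 20 to 120 N. Pads are 22 mm wide; open, the fingers measure 114 mm over their backs; the gripper's body (76 mm by 85 mm) begins 54 mm behind the grasp point. The pads swing forward as they close: fully open they stand 13 mm farther back than shut.
Start: joints at [0, 0.238, -0.013, 1.319, 0, 1.571], TCP at [0.525, -0, 0.231] pointing down, gripper open.
Joint ranges: [-2.66, 2.66], [-1.03, 1.9], [-1.14, 1.46], [-1.82, 2.27], [-1.45, 1.34], [-3.14, 3.14]. Speed limits (rad/s): [2.22, 2.22, 2.79, 3.14, 3.14, 3.14].

## Interface

Orientations are given as a rotation vector (axis times angle).
In Python, from workcell import manip gives the robot as it stands. The module is installed in compiled form; this text tells all that it offers.
- The arm moves only by the tool drive_tool, never from a script. Its argument "motion" is a list of rows, each a list of 3 entries, a list of its own where there are three numbers: the opening, from 0 (shut) to 1 (fully open), then the shift along the tool's x, y, z as a fraction of full scale, then the turn about the tool's x as a fraction of full scale. In form: [[hand, [tx, ty, tz], roll], ...]. A call has 1 to 8 rows; each row is the pose to reach, as a shift and turn from the pose measured when the call began, along the tool's axes at that moment, turning the shorter way round; what a row does not reach only later rows make up. Full scale, the value 1, is 250 mm for a shift and pi rad for a turn. A row lasts 1/8 s, in which the tool goes at most 62.5 mm and 10.7 degrees, less where a joint would pass 70% of its speed; a pose out of reach is approached as far as the arm can. A call with a number of a shift or a turn outside -1 to 1 is refused whole. A call with a gripper value outside its range is refused whole. The fingers move at their own pace and stop on an object; "grip_force" is the grip in N (left out, the last holds). Time passes only in rows, so rows that repeat a pose let the fingers close. It gives the time, the measured TCP pose, the force and the opening at its end, in the units of the state.
- manip.state(): the state, without advancing time (a new reading comes with each control period).
- manip.snapshot(name): name is "scene" or "side" or "wrist"; returns the picture (384x512x3 uint8, red, green, blue); there is no depth.
- manip.get_calibration(name): a dict with "K" (3x3 intrinsics, pixels), "k1" (the pictures are not rectified: a ray, as slopes to the right and down, at radius r is drawn at 1 + k1 r^2 times it, then the intrinsics apply), "eye" and "rotation" of the camera in the world. Camera axes: x right, y up, looking along -z (the intrinsics and any distortion apply to the point x, -y, -z); pixel columns grow to the right and rows downward; lengths in m; the calibration is good to about 2 mm. A picture is of the moment at which its call begins: read the wrist's pose just before it. get_calibration takes no time and is no camera call; for the wrist camera it gives the pose at the moment of the call.
- manip.close_job(): hands the job in, once; it reports no verdict.
Trained networks look in the newest picture that a camera, given by its name, has taken for a name from the list of things; names that differ only in an ending like _2 or _b are one class to them, and where a whole thing is asked for, a point or a joint stands for the part that bears it (a point fixed in the world has none). Each returns a list of dicts, best first, with "score" (0 to 1); they miss things now and then, are a little off and sometimes report something else, mostly with a low value. They report only what shows in the picture. A call takes as long as a camera call.
- manip.outline_of(target, camera): "region" (384x512 bool, what is visible of it) and "extent" ([left, top, width, height] in pixels, round what is visible of it).
The state is a dict: "time": time; "qpos": joint angles; "joint_vel": joint speeds; "joint_efforts": joint torques, N m; "tcp_pos": TCP position; "orientation": TCP orientation; "ft_force": force on the tool from outside, world axes, zero at the start; "wrist_torque": the same for the moment, N m; "gripper_width": opening from 0.0 (shut) to 1.0 (fully open).
Only numpy, scipy, OpenCV 4.12 (cv2) and the standard library are available. Lean on these libraries where they do the work, as an engineer would, in place of code of your own. Each camera call takes 0.05 s, during which the arm holds its last target.

## Task

Three vacuum filter stations stand on the cosmetics-lab bench. Let air into the one with the blue knob: pull its blue vent knob straight up all the way out to its stop, leave it out for about a second, then push it back down until it is fully home and let go. Leave the yellow and the red knobs as they are.

Things in the scene. Friction and masses are not known exactly. Their poses are not given: they have to be found in the camera images.
- blue_grip (a point): centre of the blue vent knob, an upright cylinder 33 mm across, 30 mm tall, on a 13 mm stem; 93 mm above the bench when in, 123 when out. z (up) is the pull direction. It is 45 mm from the front of a fixed white base 190 x 130 mm, 50 high, with a 12 mm high bush under the knob. x points to the station's clear funnel (80 mm across, 100 high, axis 95 mm from the knob); along y it is free.
- vent_blue (a joint): how far the blue knob is pulled out, in m: 0 fully home (it starts within 4 mm of that), 0.030 at the upper stop. The seal grips the stem: about 4 N moves it either way, and it stays wherever it is left; both ends are hard stops.
- yellow_grip (a point): centre of the yellow vent knob of another filter station, same shape, size and axes as blue_grip's; may stand pushed in, pulled out (30 mm higher) or between; must stay as it is
- red_grip (a point): centre of the red vent knob of another filter station, same shape, size and axes as blue_grip's; may stand pushed in, pulled out (30 mm higher) or between; must stay as it is

How it is judged:
On the way:
1. the blue knob is pulled out to its stop (at least 23 of its 30 mm) and stays out for half a second (value of joint vent_blue above 0.023 m), for 0.5 s.
At the end, for the whole second after the job is handed in: The blue knob is back home (within 5 mm) and at rest, and the yellow and red knobs are where they were (within 8 mm) (value of joint vent_blue below 0.005 m and velocity of joint vent_blue between -0.01 and 0.01 m/s and distance of each of yellow_grip, red_grip from where it was at the start of the episode below 0.008 m); the robot touches nothing.
It fails at once if the yellow knob is pulled (moved by more than 10 mm) (distance of yellow_grip from where it was at the start of the episode above 0.01 m).
It fails at once if the red knob is pulled (moved by more than 10 mm) (distance of red_grip from where it was at the start of the episode above 0.01 m).
It also fails if it takes over 32 s, if anything falls off the work surface, if the arm or the gripper's body presses on something with over 40 N, if the wrist force passes 120 N, or if a joint passes its speed limit or range.

## Working session

There is one attempt and no reset: what is moved stays moved. The work goes in short steps, Python scripts to look and compute and a tool call to move; the robot and the scene stay as the last step left them, time stands still between calls to the robot, and variables do not carry over. Pictures are saved under pics/ and viewed, and the job is handed in when it is done.

Besides the shell and the picture viewer there is one more tool, called after "Emit:" in YAML: its name, and indented under it one key for each argument. drive_tool: Moves the arm, as the interface text tells. Its arguments: {"type":"object","properties":{"motion":{"type":"array","items":{"type":"array"}},"grip_force":{"type":"number"}},"required":["motion"]}

```bash
mkdir -p pics; cat > h.py <<'E'
import numpy as np,cv2
from workcell import manip
def ray(cal,u,v):
    K=np.array(cal["K"]);k1=cal["k1"]
    d=np.array([(u-K[0,2])/K[0,0],(v-K[1,2])/K[1,1]]);s=d.copy()
    for _ in range(30): s=d/(1+k1*(s@s))
    return np.array(cal["eye"]),np.array(cal["rotation"])@np.array([s[0],-s[1],-1.])
def proj(cal,p):
    q=np.array(cal["rotation"]).T@(np.array(p)-np.array(cal["eye"]))
    s=np.array([q[0],-q[1]])/-q[2]; s=s*(1+cal["k1"]*(s@s));K=np.array(cal["K"])
    return np.array([K[0,0]*s[0]+K[0,2],K[1,1]*s[1]+K[1,2]])
def tri(rs):
    A=0;b=0
    for o,d in rs:
        d=d/np.linalg.norm(d);P=np.eye(3)-np.outer(d,d);A=A+P;b=b+P@o
    x=np.linalg.solve(A,b)
    return x,[np.linalg.norm((np.eye(3)-np.outer(d,d)/(d@d))@(x-o)) for o,d in rs]
E
python3 - <<'E'
from h import *
s=manip.state();print(s["time"],s["tcp_pos"],s["orientation"])
for c in ["scene","side"]:
    im=manip.snapshot(c);cv2.imwrite(f"pics/{c}0.png",im[:,:,::-1])
    cal=manip.get_calibration(c);print(c,cal)
    np.save(c+"_cal.npy",cal,allow_pickle=True)
    for t in ["blue_grip","yellow_grip","red_grip"]:
        for o in manip.outline_of(t,c)[:2]:
            m=o["region"];ys,xs=np.nonzero(m);print(c,t,o["score"],o["extent"],xs.mean(),ys.mean(),m.sum())
E
```

```text
0.0 [ 5.24579095e-01 -6.18426494e-06  2.30660551e-01] [ 1.20849993  1.21027702 -1.21031639]
scene {'K': array([[496.26102964,   0.        , 252.41675453],
       [  0.        , 496.26102964, 190.03328638],
       [  0.        ,   0.        ,   1.        ]]), 'k1': 0.027296047924188053, 'eye': array([1.3051258 , 0.25883346, 0.69622582]), 'rotation': array([0.62598307, 0.88662034, 1.74642492])}
scene yellow_grip 0.92 [259.2, 193.1, 18.0, 20.3] 268.88955223880595 199.9641791044776 335
side {'K': array([[447.75398562,   0.        , 255.73250225],
       [  0.        , 447.75398562, 181.5721516 ],
       [  0.        ,   0.        ,   1.        ]]), 'k1': -0.1002481029790162, 'eye': array([0.22010139, 0.46936334, 0.67964813]), 'rotation': array([ 0.29813934, -0.98300656, -2.36573379])}
side blue_grip 0.89 [144.7, 250.5, 21.1, 23.2] 154.40286298568506 261.1635991820041 489
side yellow_grip 0.89 [231.3, 179.7, 18.9, 34.6] 241.4025316455696 192.79746835443038 395
side red_grip 0.54 [322.7, 104.8, 17.6, 32.6] 330.2986301369863 117.96986301369863 365
```

```bash
sed -i 's/np.array(cal\["rotation"\])/cv2.Rodrigues(np.array(cal["rotation"]))[0]/g' h.py; python3 -c "
import cv2,numpy as np
a=cv2.imread('pics/scene0.png');b=cv2.imread('pics/side0.png')
cv2.imwrite('pics/s0.png',cv2.resize(a,(800,600)));cv2.imwrite('pics/d0.png',cv2.resize(b,(800,600)))"
```

```text
(no output)
```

View pics/s0.png

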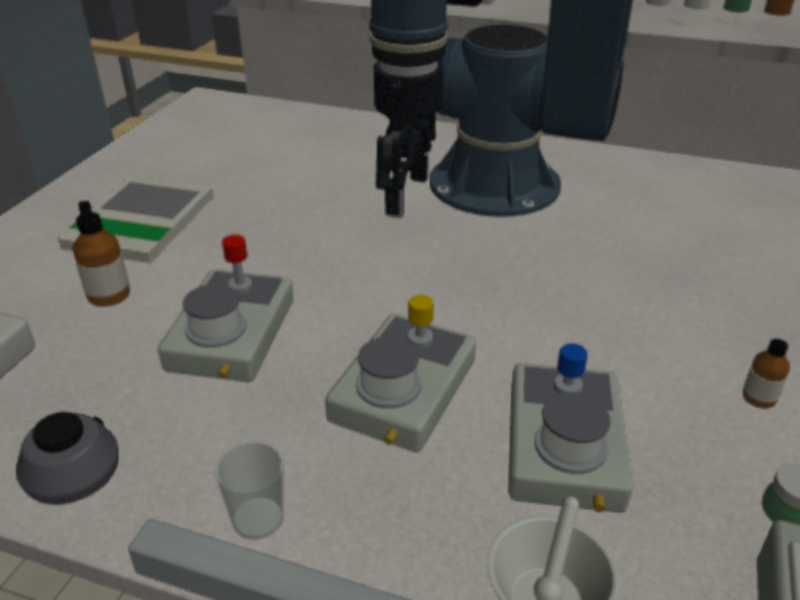

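View pics/d0.png

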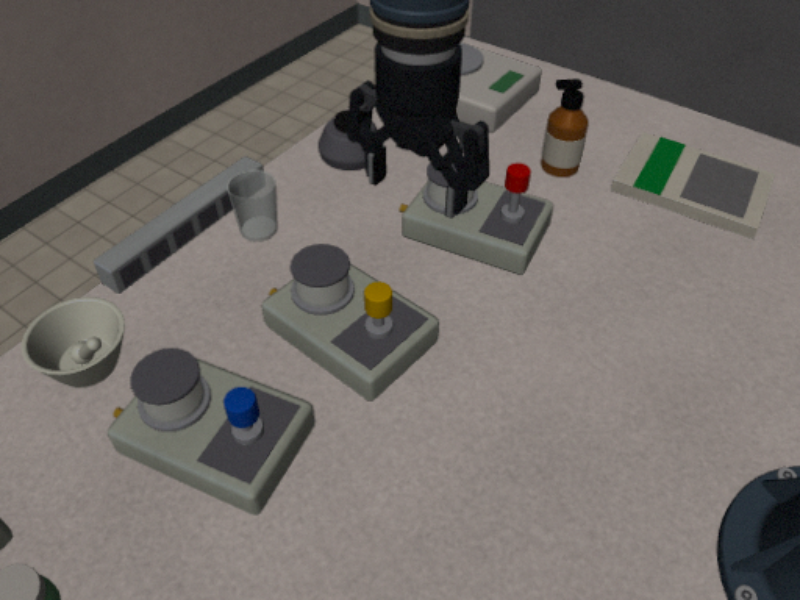

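Blue knob shows at about (366,231) in the scene view and (154,261) in the side view. Its funnel is on the far side from the robot. Triangulating from these two.

```bash
python3 - <<'E'
from h import *
C={c:np.load(c+"_cal.npy",allow_pickle=True).item() for c in["scene","side"]}
def mask(c,lo,hi):
    im=cv2.imread(f"pics/{c}0.png");h=cv2.cvtColor(im,cv2.COLOR_BGR2HSV)
    m=cv2.inRange(h,lo,hi);n,l,st,ce=cv2.connectedComponentsWithStats(m)
    i=1+np.argmax(st[1:,4]);return st[i],ce[i]
for nm,lo,hi in[("blue",(105,180,60),(125,255,255)),("yellow",(20,200,100),(30,255,255)),("red",(0,200,100),(5,255,255))]:
    p={}
    for c in C:
        st,ce=mask(c,lo,hi);p[c]=(st[0]+st[2]/2-.5,st[1]+st[3]/2-.5);print(nm,c,st,ce,p[c])
    x,r=tri([ray(C[c],*p[c]) for c in C]);print(nm,x,r)
# funnel top centre by plane z=.15 in both, blue station
for c,(u,v) in {"scene":(576,417),"side":(167,369)}.items():
    u,v=u/1.5625,v/1.5625
    for z in(.15,):
        o,d=ray(C[c],u,v);print(c,"funnel",o+d*(z-o[2])/d[2])
o=tri([ray(C["scene"],576/1.5625,417/1.5625),ray(C["side"],167/1.5625,369/1.5625)]);print(o)
E
```

```text
blue scene [358 221  17  20 282] [366.27304965 230.41134752] (np.float64(366.0), np.float64(230.5))
blue side [144 248  20  26 398] [153.43718593 260.09547739] (np.float64(153.5), np.float64(260.5))
blue [0.58148745 0.22496334 0.09468678] [np.float64(0.0006052488701614769), np.float64(0.0006052488701614858)]
yellow scene [262 189  15  19 167] [270.26946108 196.09580838] (np.float64(269.0), np.float64(198.0))
yellow side [233 181  18  23 287] [240.89547038 190.72473868] (np.float64(241.5), np.float64(192.0))
yellow [0.55262804 0.02827082 0.10029858] [np.float64(0.0006312751371667284), np.float64(0.0006312751371667825)]
red scene [143 151  14  16 111] [150.63063063 156.21621622] (np.float64(149.5), np.float64(158.5))
red side [325 105  14  18 149] [330.89261745 111.77852349] (np.float64(331.5), np.float64(113.5))
red [ 0.52269114 -0.25320887  0.11663497] [np.float64(0.0010367311904865527), np.float64(0.0010367311904866904)]
scene funnel [0.73219826 0.24562884 0.15      ]
side funnel [0.63556864 0.25657365 0.15      ]
(array([0.6761571 , 0.24028572, 0.09834783]), [np.float64(0.004269744347212867), np.float64(0.004269744347212807)])
```

```bash
cat >> h.py <<'E'
def plan(target,jaw_ang):
    s=manip.state();R=cv2.Rodrigues(np.array(s["orientation"]))[0]
    d=R.T@(np.array(target)-s["tcp_pos"])/0.25
    y=R[:,1];cur=np.arctan2(y[1],y[0]);a=(jaw_ang-cur+np.pi/2)%np.pi-np.pi/2
    # positive roll about tool x (down) = negative world yaw
    roll=np.sign(R[2,0])*a
    print("R",R.round(3).tolist());print("shift",d.round(4),"roll",round(roll/np.pi,4),"tcp",s["tcp_pos"].round(4),"q",s["qpos"].round(3),"w",s["gripper_width"],"t",s["time"],"F",s["ft_force"].round(2))
E
python3 - <<'E'
from h import *
plan((.5815,.225,.2),np.radians(99.2))
E
```

```text
R [[-0.0, 1.0, -0.0], [0.0, -0.0, -1.0], [-1.0, -0.0, -0.0]]
shift [ 0.1246  0.2265 -0.9   ] roll 0.4489 tcp [0.5249 0.     0.2312] q [-0.     0.238 -0.014  1.319  0.     1.571] w 0.9991449485225946 t 0.4 F [-0.45 -0.41  0.89]
```

Emit:
drive_tool:
  motion:
    - [1.0, [0.02, 0.05, -0.2], -0.05]
    - [1.0, [0.04, 0.1, -0.4], -0.1]

```text
time: 0.65
tcp_pos: [0.5503, 0.1007, 0.2213]
orientation: [0.972, 1.343, -0.972]
ft_force: [0.9, -0.7, 0.5]
gripper_width: 1.002
```

```bash
python3 - <<'E'
from h import *
plan((.5815,.225,.2),np.radians(99.2))
E
```

```text
R [[0.0, 0.95, 0.312], [0.0, 0.312, -0.95], [-1.0, 0.0, 0.0]]
shift [ 0.0853  0.2738 -0.4336] roll -0.4501 tcp [0.5503 0.1007 0.2213] q [0.181 0.301 0.048 1.317 0.    1.434] w 1.0019664150904835 t 0.65 F [ 0.91 -0.74  0.52]
```

Emit:
drive_tool:
  motion:
    - [1.0, [0.02, 0.07, -0.11], -0.058]
    - [1.0, [0.04, 0.14, -0.22], -0.116]
    - [1.0, [0.06, 0.2, -0.32], -0.174]
    - [1.0, [0.08, 0.27, -0.43], -0.232]
    - [1.0, [0.085, 0.274, -0.434], -0.29]
    - [1.0, [0.085, 0.274, -0.434], -0.348]
    - [1.0, [0.085, 0.274, -0.434], -0.406]
    - [1.0, [0.085, 0.274, -0.434], -0.45]

```text
time: 1.65
tcp_pos: [0.5815, 0.2252, 0.1999]
orientation: [-0.13, 1.567, 0.13]
ft_force: [0.4, 0.1, -0.7]
gripper_width: 0.998
```

```bash
python3 - <<'E'
from h import *
cal=manip.get_calibration("wrist")
im=manip.snapshot("wrist");cv2.imwrite("pics/w1.png",im[:,:,::-1])
plan((.5815,.225,.2),np.radians(99.2))
print(cal["eye"]);np.save("w1_cal.npy",cal,allow_pickle=True)
p=[proj(cal,x) for x in [(.5815,.225,.0947),(.6762,.2403,.1)]];print(p)
for o in manip.outline_of("blue_grip","wrist"):print(o["score"],o["extent"])
E
```

```text
R [[0.0, -0.171, 0.985], [-0.0, 0.985, 0.171], [-1.0, -0.0, 0.0]]
shift [-0.0002 -0.0006 -0.0003] roll 0.0035 tcp [0.5815 0.2252 0.1999] q [ 0.369  0.42   0.173  1.324 -0.     0.198] w 0.9991017221370201 t 1.7 F [-0.38 -0.73 -0.55]
[0.51435871 0.21264003 0.34249802]
[array([253.3892922 , 191.39792767]), array([252.66643026, 304.67607222])]
```

View pics/w1.png

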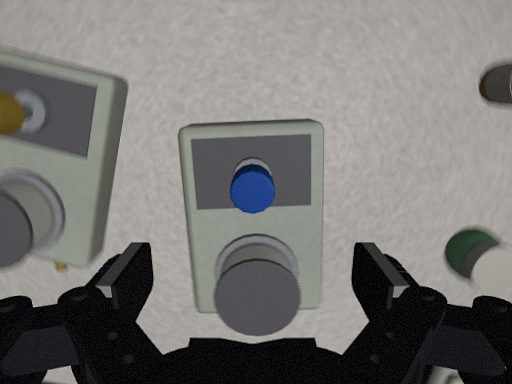

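```bash
python3 - <<'E'
from h import *
C={c:np.load(c+"_cal.npy",allow_pickle=True).item() for c in["scene","side","w1"]}
h=cv2.cvtColor(cv2.imread("pics/w1.png"),cv2.COLOR_BGR2HSV)
n,l,st,ce=cv2.connectedComponentsWithStats(cv2.inRange(h,(105,150,40),(125,255,255)));i=1+np.argmax(st[1:,4]);print(st[i],ce[i])
u=(st[i][0]+st[i][2]/2-.5,st[i][1]+st[i][3]/2-.5)
o,d=ray(C["w1"],*u)
for z in(.093,.095,.097):print((o+d*(z-o[2])/d[2]).round(4))
print(tri([ray(C["scene"],366,230.5),ray(C["side"],153.5,260.5),(o,d)]))
E
```

```text
[ 231  165   44   48 1674] [252.03166069 188.8088411 ]
[0.5798 0.224  0.093 ]
[0.5793 0.2239 0.095 ]
[0.5788 0.2238 0.097 ]
(array([0.58060235, 0.22461764, 0.09417782]), [np.float64(0.0009576479637444975), np.float64(0.0010472328703107527), np.float64(0.0012428021157435201)])
```

Emit:
drive_tool:
  motion:
    - [1.0, [0.12, -0.003, -0.005], 0]
    - [1.0, [0.24, -0.003, -0.005], 0]
    - [1.0, [0.34, -0.003, -0.005], 0]
    - [1.0, [0.42, -0.003, -0.005], 0]
    - [1.0, [0.48, -0.003, -0.005], 0]
    - [1.0, [0.5, -0.003, -0.005], 0]
    - [1.0, [0.5, -0.003, -0.005], 0]
  grip_force: 30

```text
time: 2.62
tcp_pos: [0.5806, 0.2243, 0.0751]
orientation: [-0.127, 1.567, 0.127]
ft_force: [-0.9, 0.5, 0.2]
gripper_width: 1.0
```

```bash
python3 - <<'E'
from h import *
s=manip.state();print(s["time"],s["tcp_pos"],s["ft_force"])
ims=[manip.snapshot(c) for c in("wrist","side")]
cv2.imwrite("pics/w2.png",cv2.resize(np.hstack(ims)[:,:,::-1],(800,300)))
E
```

```text
2.625 [0.58056527 0.22429391 0.07513412] [-0.90060649  0.45953841  0.19738915]
```

View pics/w2.png

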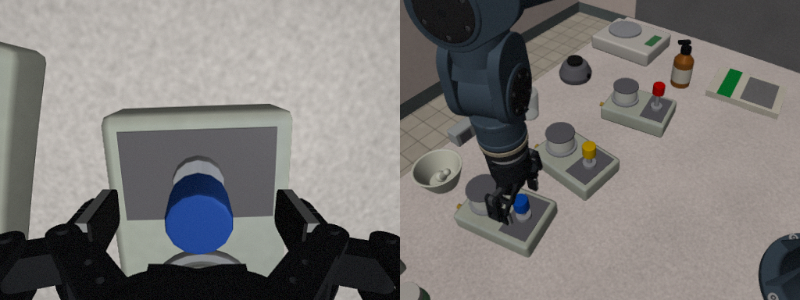

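The wrist view shows the blue knob at about (198,212) in the half picture, midway between the open fingers, with no contact. Closing now.

Emit:
drive_tool:
  motion:
    - [0, [0, 0, 0], 0]
    - [0, [0, 0, 0], 0]
    - [0, [0, 0, 0], 0]
    - [0, [0, 0, 0], 0]
    - [0, [0, 0, 0], 0]
    - [0, [0, 0, 0], 0]
    - [0, [0, 0, 0], 0]
    - [0, [0, 0, 0], 0]
  grip_force: 40

```text
time: 3.72
tcp_pos: [0.5809, 0.225, 0.076]
orientation: [-0.126, 1.565, 0.128]
ft_force: [-1.0, 5.2, 2.9]
gripper_width: 0.377
```

Emit:
drive_tool:
  motion:
    - [0, [-0.02, 0, 0], 0]
    - [0, [-0.04, 0, 0], 0]
    - [0, [-0.06, 0, 0], 0]
    - [0, [-0.08, 0, 0], 0]
    - [0, [-0.1, 0, 0], 0]
    - [0, [-0.105, 0, 0], 0]
    - [0, [-0.105, 0, 0], 0]

```text
time: 4.6
tcp_pos: [0.5809, 0.225, 0.1027]
orientation: [-0.126, 1.565, 0.128]
ft_force: [-1.4, 4.4, 0.9]
gripper_width: 0.376
```

```bash
python3 - <<'E'
from h import *
s=manip.state();print(s["time"],s["tcp_pos"],s["ft_force"],s["gripper_width"])
ims=[manip.snapshot(c) for c in("wrist","side")]
cv2.imwrite("pics/w3.png",cv2.resize(np.hstack([ims[0],cv2.resize(ims[1][180:340,60:270],(512,384))])[:,:,::-1],(800,300)))
E
```

```text
4.6 [0.58094152 0.22502164 0.10268335] [-1.3946909   4.38891692  0.90948805] 0.3758418669661132
```

View pics/w3.png

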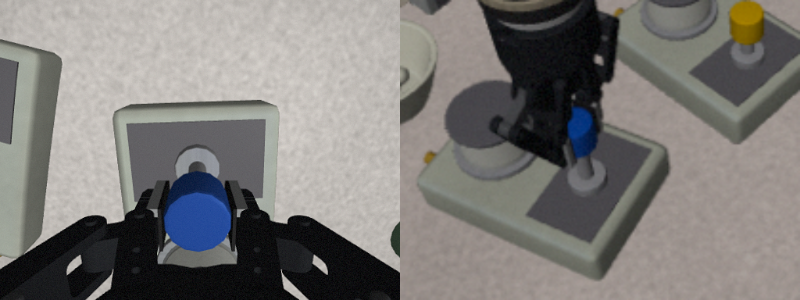

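The stem is exposed and the knob is between the pads, about 27 mm up. I'll go up gently until it meets the stop, then hold.

Emit:
drive_tool:
  motion:
    - [0, [-0.005, 0, 0], 0]
    - [0, [-0.01, 0, 0], 0]
    - [0, [-0.015, 0, 0], 0]
    - [0, [-0.015, 0, 0], 0]
    - [0, [-0.015, 0, 0], 0]
    - [0, [-0.015, 0, 0], 0]
    - [0, [-0.015, 0, 0], 0]
    - [0, [-0.015, 0, 0], 0]

```text
time: 5.7
tcp_pos: [0.5807, 0.225, 0.104]
orientation: [-0.126, 1.567, 0.128]
ft_force: [5.9, 6.5, -20.9]
gripper_width: 0.374
```

The −21 N shows the upper stop was reached, at TCP z 0.104, and it was held for about 1 s. Home should be 30 mm lower.

Emit:
drive_tool:
  motion:
    - [0, [0.02, 0, 0], 0]
    - [0, [0.04, 0, 0], 0]
    - [0, [0.06, 0, 0], 0]
    - [0, [0.08, 0, 0], 0]
    - [0, [0.1, 0, 0], 0]
    - [0, [0.115, 0, 0], 0]
    - [0, [0.124, 0, 0], 0]
    - [0, [0.124, 0, 0], 0]

```text
time: 6.7
tcp_pos: [0.5809, 0.225, 0.0736]
orientation: [-0.126, 1.566, 0.128]
ft_force: [-2.1, 3.5, 8.6]
gripper_width: 0.369
```

Emit:
drive_tool:
  motion:
    - [0, [0.005, 0, 0], 0]
    - [0, [0.01, 0, 0], 0]
    - [0, [0.01, 0, 0], 0]
    - [0, [0.01, 0, 0], 0]

```text
time: 7.2
tcp_pos: [0.5811, 0.2251, 0.0735]
orientation: [-0.126, 1.565, 0.128]
ft_force: [-7.4, 1.2, 24.5]
gripper_width: 0.372
```

24.5 N upward with no further travel means the lower stop. Now release, then retreat.

Emit:
drive_tool:
  motion:
    - [1, [0, 0, 0], 0]
    - [1, [0, 0, 0], 0]
    - [1, [0, 0, 0], 0]
    - [1, [0, 0, 0], 0]
    - [1, [0, 0, 0], 0]
    - [1, [0, 0, 0], 0]
    - [1, [0, 0, 0], 0]

```text
time: 8.07
tcp_pos: [0.581, 0.225, 0.0734]
orientation: [-0.126, 1.565, 0.128]
ft_force: [-0.3, 0.9, 0.4]
gripper_width: 1.005
```

Emit:
drive_tool:
  motion:
    - [1, [-0.08, 0, 0], 0]
    - [1, [-0.2, 0, 0], 0]
    - [1, [-0.32, 0, 0], 0]
    - [1, [-0.44, 0, 0], 0]
    - [1, [-0.5, 0, 0], 0]
    - [1, [-0.5, 0, 0], 0]
    - [1, [-0.5, 0, 0], 0]

```text
time: 8.95
tcp_pos: [0.5803, 0.2247, 0.1971]
orientation: [-0.126, 1.566, 0.128]
ft_force: [0.1, 0.3, -0.2]
gripper_width: 1.001
```

```bash
python3 - <<'E'
from h import *
s=manip.state();print(s["time"],s["tcp_pos"],s["ft_force"],s["gripper_width"])
cal=manip.get_calibration("wrist")
ims=[manip.snapshot(c) for c in("wrist","side","scene")]
cv2.imwrite("pics/w4.png",cv2.resize(np.hstack([ims[0],ims[1]])[:,:,::-1],(800,300)))
rs=[]
for im,c in zip(ims,[cal]+[manip.get_calibration(x) for x in("side","scene")]):
    h=cv2.cvtColor(im,cv2.COLOR_RGB2HSV)
    for nm,lo,hi in[("blue",(105,180,60),(125,255,255)),("yellow",(20,200,100),(30,255,255)),("red",(0,200,100),(5,255,255))]:
        n,l,st,ce=cv2.connectedComponentsWithStats(cv2.inRange(h,lo,hi))
        if n<2: continue
        i=1+np.argmax(st[1:,4]);print(nm,st[i],ce[i])
        if nm=="blue":rs.append(ray(c,st[i][0]+st[i][2]/2-.5,st[i][1]+st[i][3]/2-.5))
print(tri(rs))
E
```

```text
8.95 [0.58027881 0.22466394 0.19714347] [ 0.12199146  0.31401542 -0.24946021] 1.0008279017443413
blue [ 231  167   44   48 1519] [252.95260039 192.04542462]
blue [144 249  20  26 413] [153.91767554 261.0653753 ]
yellow [233 181  18  23 303] [241.01980198 191.09570957]
red [325 105  14  18 182] [330.85714286 112.7967033 ]
blue [358 222  17  21 289] [365.90657439 231.61245675]
yellow [262 189  15  19 181] [270.12154696 196.67955801]
red [143 151  14  16 134] [150.95522388 157.2761194 ]
(array([0.58112187, 0.22477009, 0.09108696]), [np.float64(0.0014426620488595051), np.float64(0.001100958757474037), np.float64(0.0012702452215145306)])
```

View pics/w4.png

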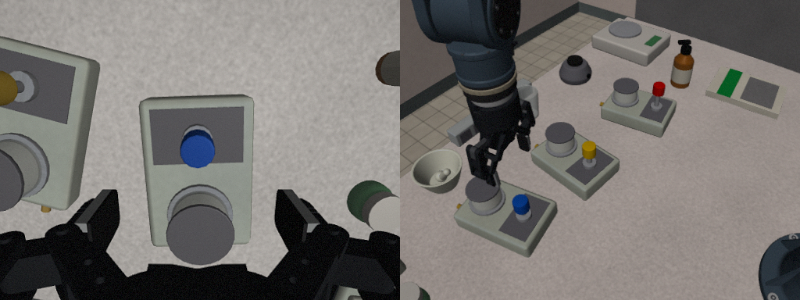

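The blue knob is down (z about 0.091–0.093), the gripper is clear, and the yellow and red blobs sit at the same pixels as before.

```bash
python3 -c "
from workcell import manip
print(manip.close_job())"
```

```text
the job is handed in; nothing more can be done
None
```

I pulled the blue vent knob up to its stop, held it out for about a second, pushed it back home and let go. The job is handed in at about 9 s of the 32 s allowed.

- **Pulled out:** the knob rose with the gripper until it met about 21 N of resistance, with the tool at z 0.104 m. The wrist view showed the stem exposed.
- **Back home:** the tool came to rest 30.5 mm lower and pressed against about 24.5 N without moving further. That matches the full 30 mm travel.
- **Final look:** the blue knob measured 91 mm above the bench against 93 mm expected, a difference within the calibration error. The yellow and red knobs sit at the same pixels as at the start in both fixed cameras.
- **Gripper:** it is open and well above the station, with forces near zero.

The network missed the blue and red knobs in the scene view at the start, and it missed the blue knob in the wrist view. I located them by colour instead, and the camera rays agreed to within about 1.5 mm.

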